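Press a steel block against a sprung plunger to its hard stop

ROBOT

A 6-joint arm with a two-finger parallel gripper is mounted at the origin on a cart in front of the work surface, level with it; the furniture and walls round the work are solid. World frame = base frame: x ahead of the robot, y to its left, z up, the work surface at z = 0. Lengths are in mm, angles in degrees, forces in N, time in s.
With the tool pointing down it reaches from about 325 to 1000 mm from the base axis. Payload 5.1 kg.
Tool frame: the origin (TCP) lies midway between the tips of the shut fingers; the grasp point (between the pads) lies 19 mm behind it (robot.grip_depth is the distance from the TCP to the grasp point, in mm); z points along the fingers, y is the direction in which the jaws open and shut (so a half turn about z gives the same grasp; the last joint's range is limited). The gripper opens to 85 mm and grips with 20 to 120 N. Pads are 22 mm wide; open, the fingers measure 114 mm over their backs; the gripper's body (76 mm by 85 mm) begins 54 mm behind the grasp point. The pads swing forward as they close: fully open they stand 13 mm farther back than shut.
Start: joints at [59.611, 7.093, 94.555, -0, 78.352, -4.733], TCP at [281.457, 585.889, 231.322] pointing down, gripper open.
Joint ranges: [-149.61, 149.61], [-58.7, 133.49], [1.44, 155.28], [-77.14, 257.14], [18.33, 153.61], [-166.67, 166.67]. Speed limits (degrees/s): [147.25, 147.25, 180, 180, 180, 180].

INTERFACE

Orientations are given as [roll, pitch, yaw] about the fixed x, y, z axes, in that order (R = Rz(yaw) Ry(pitch) Rx(roll)).
In Python, from plant import robot gives the robot as it stands.
- The arm moves only by the tool servo_tool, never from a script. Its arguments are lists of equal length, an entry for each row: "linear": the shift along the tool's x, y, z each as a share of 0.6 m, from -1 to 1, a list of three; "rotation": the turn, a rotation vector about the tool's x, y, z each as a share of 45 degrees, from -1 to 1, a list of three; "gripper": the finger opening in mm, from 0 to 85.4. A call has 1 to 5 rows; each row shifts and turns the pose as measured when the row begins, along the tool's axes as they then stand; what a row does not reach is not made up. A row lasts 1/10 s, in which the tool goes at most 50 mm and 8.59 degrees, less where a joint would pass 70% of its speed; a pose out of reach is approached as far as the arm can. A call with a number of a shift or a turn outside -1 to 1 is refused whole. A call with a gripper value outside its range is refused whole. The fingers move at their own pace and stop on an object; the grip force is fixed at half the most. Time passes only in rows, so rows that do not move let the fingers close. It gives the time, the measured TCP pose, the force and the opening at its end, in the units of the state.
- robot.state(): the state, without advancing time (a new reading comes with each control period).
- robot.snapshot(name): name is "scene" or "top" or "wrist"; returns the picture (420x560x3 uint8, red, green, blue); there is no depth.
- robot.camera_info(name): a dict with "fx", "fy", "cx", "cy" (pixels), "world_to_cam" (4x4, takes a point from world to camera coordinates); the wrist camera has in their place "hand_eye" (4x4, takes a point from camera to tool coordinates, whose origin is the TCP and whose axes are the flange's). Camera axes: x right, y up, looking along -z (the intrinsics and any distortion apply to the point x, -y, -z); pixel columns grow to the right and rows downward; lengths in mm; the calibration is good to about 2 mm. A picture is of the moment at which its call begins: read the wrist's pose just before it. camera_info takes no time and is no camera call.
- robot.finish_job(): hands the job in, once; it reports no verdict.
The state is a dict: "t": time; "joint_pos": joint angles; "qd": joint speeds; "joint_efforts": joint torques, N m; "ee_pos": TCP position; "tcp_rot": TCP orientation; "ft_force": force on the tool from outside, world axes, zero at the start; "moment": the same for the moment, N m; "finger_gap": finger opening in mm.
Only numpy, scipy, OpenCV 4.12 (cv2) and the standard library are available. Lean on these libraries where they do the work, as an engineer would, in place of code of your own. Each camera call takes 0.05 s, during which the arm holds its last target. There are 200 camera calls.

TASK

Pick up the drilled steel block and set it down flat on the base plate of the plunger fixture, its long axis in line with the plunger and one end facing the plunger tip without pressing it yet. Then slide it endwise between the two low cheeks against the spring until its end meets the fixed stop squarely, which you will feel as a sudden hard resistance; do not ram it. The job finishes while you are still gripping the block and keeping it pressed firmly against the stop; leave the other things alone.

Things in the scene. Friction and masses are not known exactly. Their poses are not given: they have to be found in the camera images.
- block_centre (a point): Centre of the loose drilled steel block: a ground grey block, 50 (its x) x 75 (its y, the long axis) x 25 mm high (its z), 0.6 to 0.9 kg, lying flat on the worktop. This point lies half-way up, 12.5 mm above its underside. Grip it across the 50 mm width. Either end may face the plunger.
- base_top (a point): Point on the upper face of the fixture's aluminium base plate. The plate is fixed to the worktop, 8 mm thick; its top runs from -110 to +100 mm in x and +-50 mm in y about this point. Axes: z up, x is the pressing direction (from the open end towards stop, plunger and spring housing), y across. The spring housing (50 mm wide, 28 mm high above the plate) stands at x = 63 to 93 mm.
- plunger_tip (a point): Centre of the tip of the sprung steel plunger, 10 mm thick, its axis along the fixture's x, 12.5 mm above the base plate. It pokes out towards the open end through the gap in the stop; moves with the plunger. Unpressed it stands 13 mm in +x from base_top.
- plunger (a joint): Travel of the plunger, m: 0 fully out, grows as it is pressed in along the fixture's +x, at most 0.022. Spring force is 3 N at the start of travel and rises by 0.4 N per mm.
- stop_face (a point): Middle of the flat front face of the hard stop, 12.5 mm above the base plate (as high as the block's centre when it lies there); axes as base_top. Fixed in a run but clamped at a differing place, 21 to 29 mm in +x from base_top, so the free plunger tip stands 8 to 16 mm in front of it. The block is home when its centre is 37.5 mm in -x from this point.
- stop: The hard stop: rigid steel gate, origin on the plate under its front face. Two uprights, 8 to 38 mm either side of the plunger axis, meet the block's end; a bar joins them 31 to 38 mm above the plate. Low cheeks (18 mm high, 60 mm apart inside) reach 14 mm forward of the face. It must feel the block press with more than 2 N; over 50 N is ramming.
- block: The same steel block as a body; origin at the centre of its underside.
- v_block: Bystander: grey steel V block, 45 x 50 x 42 mm, origin at the centre of its underside. Leave alone.
- spare_ring: Bystander: plain grey steel ring, 52 mm across, 15 mm high, lying flat, origin at the centre of its underside. Leave alone.
- ref_block_c: Bystander: grey steel disc, 52 mm across, 12 mm high, origin at the centre of its underside. Leave alone.
Not all that is in view belongs to the job. What is shaped like the block but green or pink is not meant.

How it is judged:
By the outcome, as a careful person would: the job done as asked, in the order asked, and still so for the second after the job is handed in, while the arm keeps its last pose, push and grip.
It also fails if it takes over 58 s, if anything falls off the work surface, if the arm or the gripper's body presses on something with over 40 N, if the wrist force passes 120 N, or if a joint passes its speed limit or range.

## Working session

There is one attempt and no reset: what is moved stays moved. The work goes in short steps, Python scripts to look and compute and a tool call to move; the robot and the scene stay as the last step left them, time stands still between calls to the robot, and variables do not carry over. Pictures are saved under pics/ and viewed, about 8 in all and at most 12, crops included, and the job is handed in when it is done.

Besides the shell and the picture viewer there is one more tool, called as name(argument=value, ...) on one line, values as JSON. servo_tool: Moves the arm, as the interface text tells. Shift numbers are shares of 0.6 m and turn numbers shares of 45 degrees, none past 1 either way. Its arguments: {"type":"object","properties":{"linear":{"type":"array"},"rotation":{"type":"array"},"gripper":{"type":"array"}},"required":["linear","rotation","gripper"]}

```bash
mkdir -p pics; cat > h.py <<'E'
import numpy as np, cv2
from plant import robot
def snap(n,f):
    s=robot.state(); im=robot.snapshot(n); cv2.imwrite(f'pics/{f}.png',im[:,:,::-1]); return s,im
E
python3 - <<'E'
from h import *
np.set_printoptions(precision=3,suppress=True)
a=snap('scene','s1')[1];b=snap('top','t1')[1]
for n in('scene','top','wrist'): print(n,robot.camera_info(n))
s=robot.state();print(s)
E
```

```text
scene {'fx': 410.2837380279995, 'fy': 410.2837380279995, 'cx': 283.1796620802055, 'cy': 207.04497073136878, 'world_to_cam': array([[    0.055,     0.998,     0.015,   -59.669],
       [   -0.852,     0.039,     0.522,   467.984],
       [    0.52 ,    -0.041,     0.853, -1588.221],
       [    0.   ,     0.   ,     0.   ,     1.   ]])}
top {'fx': 519.866354530547, 'fy': 519.866354530547, 'cx': 272.40472351545526, 'cy': 216.29007068918594, 'world_to_cam': array([[    0.022,    -1.   ,    -0.007,    -0.417],
       [    0.996,     0.022,     0.083,  -612.129],
       [   -0.083,    -0.008,     0.996, -1282.674],
       [    0.   ,     0.   ,     0.   ,     1.   ]])}
wrist {'fx': 358.94889472730296, 'fy': 358.94889472730296, 'cx': 278.27379736883563, 'cy': 214.233314734708, 'hand_eye': array([[  -0.001,    0.965,    0.263,   66.797],
       [   1.   ,    0.   ,    0.001,    1.368],
       [   0.001,    0.263,   -0.965, -141.542],
       [   0.   ,    0.   ,    0.   ,    1.   ]])}
{'t': 0.1, 'joint_pos': array([59.61 ,  7.129, 94.625, -0.001, 78.353, -4.734]), 'qd': array([-0.006, -0.138, -0.169,  0.005, -0.007, -0.026]), 'joint_efforts': array([  0.001, -42.493, -36.665,  -0.   ,   0.004,  -0.   ]), 'ee_pos': array([281.189, 585.422, 230.192]), 'tcp_rot': array([-179.893,   -0.008,  154.344]), 'ft_force': array([ 0.258, -0.005, -0.   ]), 'moment': array([ 0.017, -0.003, -0.002]), 'finger_gap': 85.36645733307019}
```

View pics/s1.png

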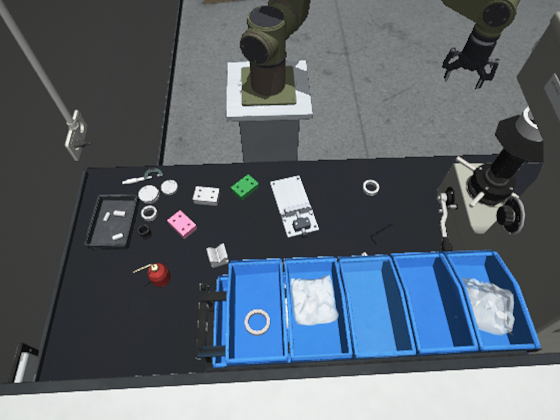

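View pics/t1.png

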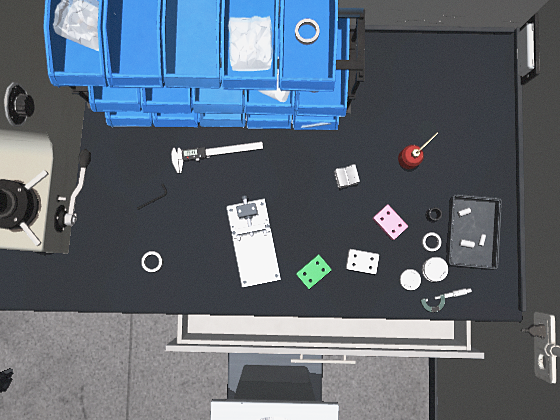

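The top view shows the grey block at (363,261), the fixture plate around (253,242) with its housing at (247,208), and green and pink decoys. The scene view has the block at (206,195). Next I'll measure these by triangulation.

```bash
cat >> h.py <<'E'
from scipy.optimize import least_squares
def proj(ci,P,T=None):
    T=ci['world_to_cam'] if T is None else T
    p=T[:3,:3]@P+T[:3,3]; return np.array([ci['cx']+ci['fx']*p[0]/-p[2], ci['cy']-ci['fy']*p[1]/-p[2]])
def ray(ci,uv,z,T=None):
    T=ci['world_to_cam'] if T is None else T
    d=np.array([(uv[0]-ci['cx'])/ci['fx'],-(uv[1]-ci['cy'])/ci['fy'],-1.])
    R=T[:3,:3]; c=-R.T@T[:3,3]; d=R.T@d; return c+d*(z-c[2])/d[2]
from scipy.spatial.transform import Rotation as Ro
def wristT(s,ci):
    M=np.eye(4); M[:3,:3]=Ro.from_euler('xyz',s['tcp_rot'],degrees=True).as_matrix(); M[:3,3]=s['ee_pos']
    return np.linalg.inv(M@ci['hand_eye'])
def tri(obs): # [(ci,T,uv)]
    return least_squares(lambda P:np.concatenate([proj(c,P,T)-u for c,T,u in obs]),[550,0,20]).x
E
python3 - <<'E'
from h import *
np.set_printoptions(precision=1,suppress=True)
box={'top':[(340,240,390,282),(215,190,290,295)],'scene':[(190,180,222,210),(268,170,322,240)]}
res={}
for n,f in(('top','t1'),('scene','s1')):
    im=cv2.imread(f'pics/{f}.png'); g=cv2.cvtColor(im,cv2.COLOR_BGR2GRAY); ci=robot.camera_info(n)
    for k,(x0,y0,x1,y1) in enumerate(box[n]):
        m=(g[y0:y1,x0:x1]>150).astype(np.uint8); 
        m=cv2.morphologyEx(m,cv2.MORPH_CLOSE,np.ones((7,7)))
        c=max(cv2.findContours(m,0,1)[0],key=cv2.contourArea); r=cv2.minAreaRect(c); b=cv2.boxPoints(r)+[x0,y0]
        res[n,k]=np.array(r[0])+[x0,y0]
        print(n,k,b.round(1).tolist()); print(np.array([ray(ci,p,[25,8][k]) for p in b]))
for k in(0,1): print(tri([(robot.camera_info(n),None,res[n,k]) for n in('top','scene')]))
im=cv2.imread('pics/t1.png')[188:298,205:400]
a=cv2.resize(im,None,fx=4,fy=4,interpolation=2)
cv2.imwrite('pics/t1c.png',a)
E
```

```text
top 0 [[345.7, 268.6], [349.3, 248.3], [379.2, 253.6], [375.7, 273.9]]
[[ 485.1 -172.6   25. ]
 [ 535.8 -181.    25. ]
 [ 524.2 -255.9   25. ]
 [ 473.7 -247.3   25. ]]
top 1 [[224.8, 202.0], [263.3, 194.3], [280.2, 279.2], [241.8, 286.8]]
[[647.4 135.8   8. ]
 [669.3  37.9   8. ]
 [454.7 -10.    8. ]
 [433.2  86.5   8. ]]
scene 0 [[189.7, 199.3], [190.9, 185.4], [221.3, 188.0], [220.1, 202.0]]
[[ 524.1 -262.3   25. ]
 [ 471.2 -261.8   25. ]
 [ 485.8 -164.7   25. ]
 [ 538.2 -167.3   25. ]]
scene 1 [[266.3, 181.6], [299.2, 169.2], [321.7, 228.8], [288.8, 241.1]]
[[455.4 -20.7   8. ]
 [409.9  90.7   8. ]
 [638.6 142.3   8. ]
 [676.   39.3   8. ]]
[ 504.7 -214.3   24.3]
[550.4  62.8   8.5]
```

View pics/t1c.png

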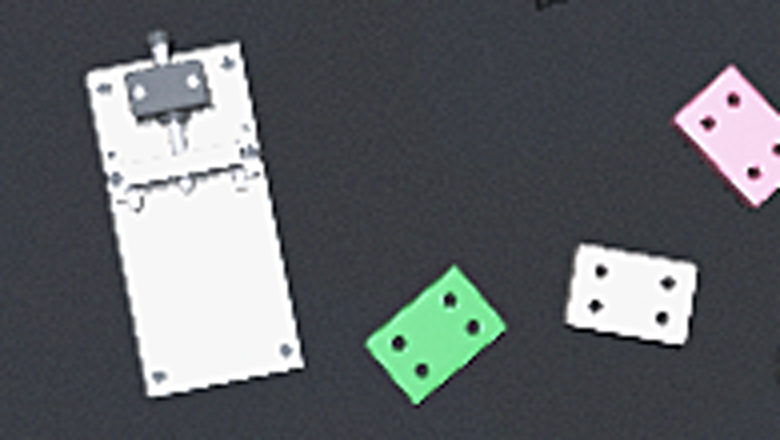

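```bash
cat > plan.py <<'E'
import sys; from h import *
def plan(tgt,yaw,n,g):
    s=robot.state(); p=s['ee_pos'].copy(); R=Ro.from_euler('xyz',s['tcp_rot'],degrees=True); R1=Ro.from_euler('xyz',[180,0,yaw],degrees=True)
    rv=(R.inv()*R1).as_rotvec(degrees=True)
    L=[];A=[]
    for i in range(n):
        v=R.inv().apply(np.array(tgt)-p)/(n-i); rv=(R.inv()*R1).as_rotvec(degrees=True)/(n-i)
        l=(v/600).round(4); a=(rv/45).round(3); L.append(l.tolist());A.append(a.tolist())
        p=p+R.apply(l*600); R=R*Ro.from_rotvec(a*45,degrees=True)
    for k in range(0,n,5): print(L[k:k+5],A[k:k+5])
    print(s['t'],s['ee_pos'].round(1),s['tcp_rot'].round(2),s['ft_force'].round(1),s['finger_gap'])
a=list(map(float,sys.argv[1:])); plan(a[:3],a[3],int(a[4]),0)
E
python3 plan.py 530 70 230 81.3 15
```

```text
[[-0.0497, -0.0397, 0.0001], [-0.0529, -0.0353, 0.0001], [-0.0557, -0.0307, 0.0001], [-0.0581, -0.0259, 0.0001], [-0.0601, -0.0208, 0.0001]] [[-0.0, 0.0, 0.108], [-0.0, 0.0, 0.108], [-0.0, 0.0, 0.108], [-0.0, 0.0, 0.108], [-0.0, 0.0, 0.108]]
[[-0.0616, -0.0157, 0.0001], [-0.0627, -0.0104, 0.0001], [-0.0634, -0.005, 0.0001], [-0.0636, 0.0003, 0.0001], [-0.0633, 0.0057, 0.0001]] [[-0.0, 0.0, 0.108], [-0.0, 0.0, 0.108], [-0.0, 0.0, 0.108], [-0.0, 0.0, 0.108], [-0.0, 0.0, 0.109]]
[[-0.0626, 0.0111, 0.0001], [-0.0615, 0.0164, 0.0001], [-0.0598, 0.0216, -0.0], [-0.0578, 0.0266, -0.0], [-0.0553, 0.0314, -0.0]] [[-0.0, 0.0, 0.108], [-0.0, 0.001, 0.109], [-0.0, 0.0, 0.108], [-0.001, 0.001, 0.109], [-0.0, 0.0, 0.108]]
0.1 [281.2 585.4 230.2] [-1.7989e+02 -1.0000e-02  1.5434e+02] [ 0.3 -0.  -0. ] 85.36645733307019
```

servo_tool(linear=[[-0.05, -0.04, 0], [-0.053, -0.035, 0], [-0.056, -0.031, 0], [-0.058, -0.026, 0], [-0.06, -0.021, 0]], rotation=[[0, 0, 0.108], [0, 0, 0.108], [0, 0, 0.108], [0, 0, 0.108], [0, 0, 0.108]], gripper=[85, 85, 85, 85, 85])

```text
t: 0.6
ee_pos: [362.5, 409.6, 226.4]
tcp_rot: [-179.6, 0.1, 129.6]
ft_force: [0.4, 0.4, -0.4]
finger_gap: 84.8
```

servo_tool(linear=[[-0.062, -0.016, 0], [-0.063, -0.01, 0], [-0.063, -0.005, 0], [-0.064, 0, 0], [-0.063, 0.006, 0]], rotation=[[0, 0, 0.108], [0, 0, 0.108], [0, 0, 0.108], [0, 0, 0.108], [0, 0, 0.108]], gripper=[85, 85, 85, 85, 85])

```text
t: 1.1
ee_pos: [443.6, 228.3, 224.5]
tcp_rot: [-179.5, 0.3, 104.3]
ft_force: [-0.4, -0.2, -0.5]
finger_gap: 85.1
```

servo_tool(linear=[[-0.063, 0.011, 0], [-0.062, 0.016, 0], [-0.06, 0.022, 0], [-0.058, 0.027, 0], [-0.055, 0.031, 0]], rotation=[[0, 0, 0.108], [0, 0, 0.108], [0, 0, 0.108], [0, 0, 0.108], [0, 0, 0.108]], gripper=[85, 85, 85, 85, 85])

```text
t: 1.6
ee_pos: [521.7, 45.3, 223.0]
tcp_rot: [-179.5, 0.5, 78.9]
ft_force: [0.5, 0.8, 0.5]
finger_gap: 85.1
```

servo_tool(linear=[[0, 0, 0], [0, 0, 0]], rotation=[[0, 0, 0], [0, 0, 0]], gripper=[85, 85])

```text
t: 1.8
ee_pos: [522.3, 41.3, 221.9]
tcp_rot: [-179.4, 0.6, 78.5]
ft_force: [0.4, 0.2, -0.2]
finger_gap: 84.9
```

```bash
python3 - <<'E'
from h import *
import pickle
s,im=snap('wrist','w1'); pickle.dump(s,open('w1.pkl','wb')); print(s['qd'].round(2))
cv2.imwrite('pics/w1v.png',cv2.resize(im[:,:,::-1],(800,600),interpolation=2))
E
python3 plan.py 505 -214 150 81.3 10
```

```text
[-1.72  0.55 -0.13 -0.79 -0.3   0.06]
[[-0.0422, 0.0057, 0.0124], [-0.0422, 0.0055, 0.0123], [-0.0423, 0.0053, 0.0123], [-0.0423, 0.0051, 0.0123], [-0.0423, 0.0049, 0.0123]] [[-0.001, 0.001, -0.006], [-0.001, 0.001, -0.006], [-0.001, 0.001, -0.006], [-0.001, 0.001, -0.006], [-0.001, 0.001, -0.006]]
[[-0.0424, 0.0047, 0.0122], [-0.0424, 0.0045, 0.0122], [-0.0424, 0.0043, 0.0121], [-0.0425, 0.004, 0.0121], [-0.0425, 0.0038, 0.012]] [[-0.001, 0.002, -0.006], [-0.002, 0.001, -0.006], [-0.001, 0.002, -0.006], [-0.002, 0.001, -0.006], [-0.001, 0.002, -0.006]]
1.85 [522.3  41.5 221.9] [-179.46    0.59   78.58] [0.4 0.1 1.3] 85.19772990943567
```

View pics/w1v.png

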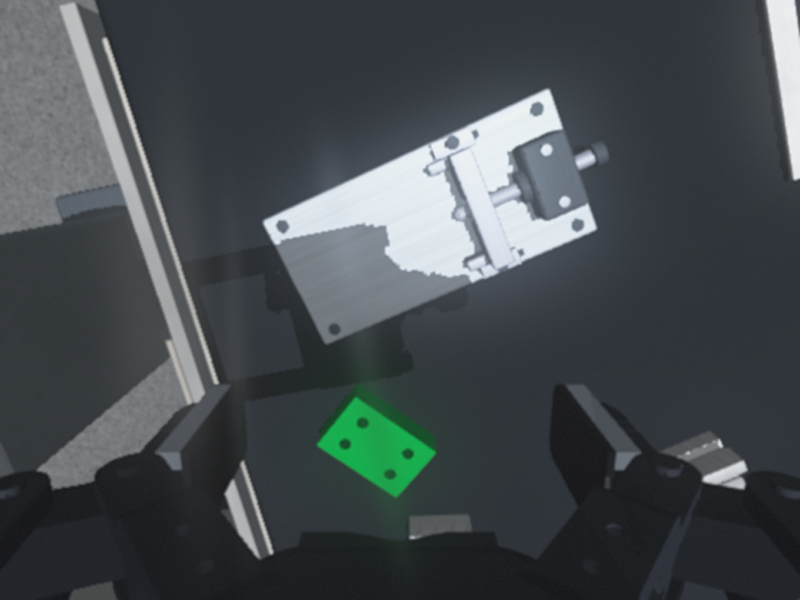

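The wrist picture, scaled to 800x600, shows the fixture plate corners at (263,221), (327,344), (597,230) and (550,89). The plunger tip is at about (458,212), in front of the stop bar. The plane heights will be tested as free parameters in the fit.

```bash
python3 - <<'E'
from h import *
import pickle
np.set_printoptions(precision=2,suppress=True)
s=pickle.load(open('w1.pkl','rb')); ci=robot.camera_info('wrist'); T=wristT(s,ci); k=0.7
cor=np.array([[-110,50],[-110,-50],[100,-50],[100,50]])
W=(np.array([[263,221],[327,344],[597,230],[550,89]])+.5)*k-.5
g=cv2.imread('pics/w1.png',0)
top=np.array([[150,397],[302,368],[242,42],[88,72]])/4+[205,188]-.4
ct=robot.camera_info('top')
def f(p,wr,tp):
    c,sn=np.cos(p[2]),np.sin(p[2]); r=[]
    for q,w,t in zip(cor,W,top):
        P=np.array([p[0]+c*q[0]-sn*q[1],p[1]+sn*q[0]+c*q[1],p[3]])
        if wr: r+=list(proj(ci,P,T)-w)
        if tp: r+=list(proj(ct,P)-t)
    return np.array(r)
for wr,tp in((1,0),(0,1),(1,1)):
    o=least_squares(f,[550,60,.22,8],args=(wr,tp)); print(wr,tp,o.x[:2],np.degrees(o.x[2]),o.x[3],'res',o.fun)
    if wr and not tp:
        for nm,uv,z in(('tip',(458,212),20.5),('bar1',(450,150),46),('bar2',(492,267),46),('bar3',(472,147),46),('bar4',(513,263),46)):
            P=ray(ci,(np.array(uv)+.5)*k-.5,z,T); d=P[:2]-o.x[:2]; c,sn=np.cos(o.x[2]),np.sin(o.x[2]); print(nm,P,'local',c*d[0]+sn*d[1],-sn*d[0]+c*d[1])
E
```

```text
1 0 [552.26  63.57] 12.398264721949689 3.44958198753187 res [ 0.42 -0.2  -0.28  0.23  0.21  0.15 -0.34 -0.16]
tip [566.4   69.76  20.5 ] local 15.14590383277515 3.0073784280979625
bar1 [565.72 109.29  46.  ] local 22.96429632704018 41.76166303986241
bar2 [579.41  34.82  46.  ] local 20.34467536537789 -33.903210646640936
bar3 [578.7  108.36  46.  ] local 35.44582755890755 38.074181428600895
bar4 [592.65  34.75  46.  ] local 33.260415396502815 -36.813925931806544
0 1 [551.12  61.08] 12.094041353742226 6.9194608605423396 res [-0.45  0.01  0.44 -0.2  -0.05  0.19  0.06  0.  ]
1 1 [552.15  63.25] 12.36890832052022 3.1649037277145617 res [ 0.47  0.04 -0.98 -0.44 -0.32  0.39 -0.23 -0.82  0.01  0.5  -1.06 -0.11
 -0.45  0.3  -0.81 -0.13]
```

servo_tool(linear=[[-0.042, 0.006, 0.012], [-0.042, 0.006, 0.012], [-0.042, 0.005, 0.012], [-0.042, 0.005, 0.012], [-0.042, 0.005, 0.012]], rotation=[[-0.001, 0.001, -0.006], [-0.001, 0.001, -0.006], [-0.001, 0.001, -0.006], [-0.001, 0.001, -0.006], [-0.001, 0.001, -0.006]], gripper=[85, 85, 85, 85, 85])

```text
t: 2.35
ee_pos: [514.1, -80.4, 186.3]
tcp_rot: [-179.8, 0.2, 81.0]
ft_force: [-0.5, -0.1, -0.4]
finger_gap: 84.9
```

servo_tool(linear=[[-0.042, 0.005, 0.012], [-0.042, 0.005, 0.012], [-0.042, 0.004, 0.012], [-0.042, 0.004, 0.012], [-0.03, 0.003, 0.008]], rotation=[[-0.001, 0.001, -0.006], [-0.001, 0.001, -0.006], [-0.001, 0.001, -0.006], [-0.001, 0.001, -0.006], [-0.001, 0.001, -0.006]], gripper=[85, 85, 85, 85, 85])

```text
t: 2.85
ee_pos: [508.8, -197.0, 150.7]
tcp_rot: [-180.0, -0.1, 83.2]
ft_force: [-0.5, 0.3, -0.2]
finger_gap: 85.2
```

servo_tool(linear=[[0, 0, 0], [0, 0, 0]], rotation=[[0, 0, 0], [0, 0, 0]], gripper=[85, 85])

```text
t: 3.05
ee_pos: [508.3, -195.9, 149.5]
tcp_rot: [-179.8, -0.2, 83.2]
ft_force: [-0.8, 0.2, 0.2]
finger_gap: 84.6
```

```bash
python3 - <<'E'
from h import *
import pickle
np.set_printoptions(precision=2,suppress=True)
s,im=snap('wrist','w2'); pickle.dump(s,open('w2.pkl','wb')); s=robot.state()
ci=robot.camera_info('wrist'); T=wristT(s,ci)
print(s['ee_pos'],s['tcp_rot'],'pred centre px',proj(ci,np.array([505,-214,25]),T)*800/560)
cv2.imwrite('pics/w2v.png',cv2.resize(im[:,:,::-1],(800,600),interpolation=2))
E
```

```text
[ 508.35 -195.74  149.55] [-179.84   -0.17   83.25] pred centre px [396.16 330.92]
```

View pics/w2v.png

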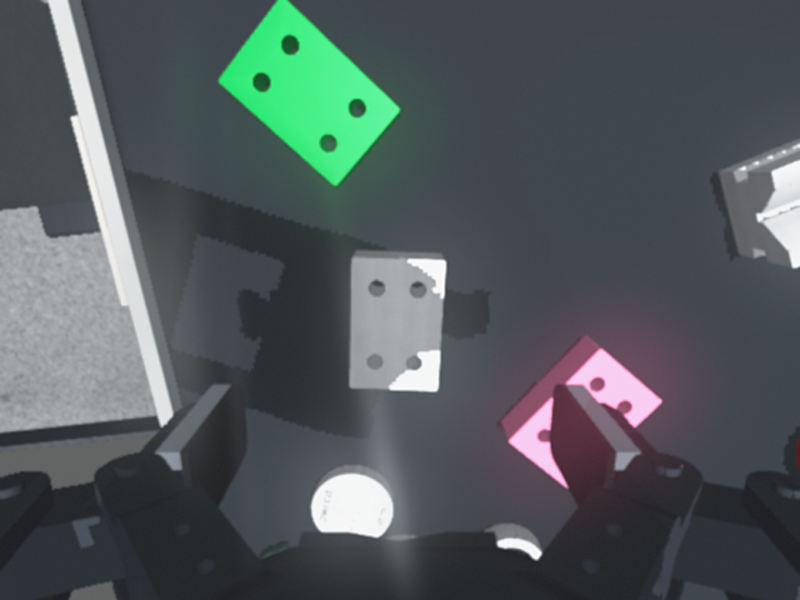

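The picture shows the grey block's top-face corners at (352,259), (445,261), (439,391) and (350,388). The pink decoy starts at about (500,425), clear of the finger path.

```bash
python3 - <<'E'
from h import *
import pickle
np.set_printoptions(precision=2,suppress=True)
s=pickle.load(open('w2.pkl','rb')); ci=robot.camera_info('wrist'); T=wristT(s,ci)
uv=(np.array([[352,259.5],[445,261],[439,391],[350,388]])+.5)*.7-.5
cor=np.array([[37.5,-25],[37.5,25],[-37.5,25],[-37.5,-25]]) # u along toolx(long), v toward image right
P=np.array([ray(ci,p,25,T) for p in uv]);print(P,P.mean(0),[np.linalg.norm(P[i]-P[i-1]) for i in range(4)])
d=(P[0]-P[3])+(P[1]-P[2]); print('yaw',np.degrees(np.arctan2(d[1],d[0])))
d=(P[1]-P[0])+(P[2]-P[3]); print('yaw via short',np.degrees(np.arctan2(d[1],d[0]))+90)
c=uv.mean(0); ct=robot.camera_info('top'); cs=robot.camera_info('scene')
print('tri w+top',tri([(ci,T,c),(ct,None,np.array([362.5,261.1]))]))
print('tri w+top+scene',tri([(ci,T,c),(ct,None,np.array([362.5,261.1])),(cs,None,np.array([205.5,193.7]))]))
E
python3 plan.py 504.5 -214 60 81.3 5
```

```text
[[ 486.55 -172.18   25.  ]
 [ 534.96 -178.73   25.  ]
 [ 524.59 -252.05   25.  ]
 [ 475.08 -244.38   25.  ]] [ 505.3  -211.83   25.  ] [np.float64(73.11118423059047), np.float64(48.848847883305965), np.float64(74.05067464799659), np.float64(50.101846517968404)]
yaw 81.46914474163182
yaw via short 81.74201043355657
tri w+top [ 504.42 -218.4    -0.48]
tri w+top+scene [ 505.16 -212.23   21.1 ]
[[-0.0063, -0.0005, 0.0298], [-0.0063, -0.0004, 0.0298], [-0.0062, -0.0004, 0.0299], [-0.0062, -0.0005, 0.0299], [-0.0062, -0.0004, 0.0298]] [[-0.001, -0.001, 0.009], [-0.001, -0.001, 0.009], [-0.001, -0.001, 0.008], [-0.0, -0.0, 0.009], [-0.001, -0.001, 0.008]]
3.1 [ 508.4 -195.7  149.6] [-1.7984e+02 -1.7000e-01  8.3250e+01] [ 0.9  0.9 -1. ] 85.08037432782945
```

servo_tool(linear=[[-0.006, 0, 0.03], [-0.006, 0, 0.03], [-0.006, 0, 0.03], [-0.006, 0, 0.03], [-0.006, 0, 0.03]], rotation=[[0, 0, 0.009], [0, 0, 0.009], [0, 0, 0.008], [0, 0, 0.008], [0, 0, 0.008]], gripper=[85, 85, 85, 85, 85])

```text
t: 3.6
ee_pos: [511.3, -208.1, 63.2]
tcp_rot: [179.5, -0.0, 81.9]
ft_force: [-0.4, -0.6, -0.4]
finger_gap: 85.0
```

servo_tool(linear=[[0, 0, 0]], rotation=[[0, 0, 0]], gripper=[85])

```text
t: 3.7
ee_pos: [509.8, -206.1, 60.8]
tcp_rot: [179.8, -0.1, 82.0]
ft_force: [-0.1, 0.4, -0.4]
finger_gap: 85.2
```

```bash
python3 plan.py 505.2 -214 1 81.5 5
```

```text
[[-0.0029, -0.0012, 0.0199], [-0.0028, -0.0012, 0.0199], [-0.0029, -0.0012, 0.02], [-0.0028, -0.0012, 0.0199], [-0.0029, -0.0011, 0.02]] [[0.001, -0.001, 0.002], [0.001, -0.0, 0.002], [0.001, -0.001, 0.002], [0.001, -0.0, 0.002], [0.001, -0.001, 0.003]]
3.7 [ 509.8 -206.1   60.8] [ 1.7977e+02 -1.3000e-01  8.1980e+01] [-0.1  0.4 -0.4] 85.21385217824476
```

servo_tool(linear=[[-0.006, -0.004, 0.015], [-0.006, -0.003, 0.015], [-0.003, -0.001, 0.014], [0, 0, 0.01], [0, 0, 0]], rotation=[[0.001, 0, 0.005], [0.001, 0, 0.005], [0, 0, 0], [0, 0, 0], [0, 0, 0]], gripper=[85, 85, 85, 85, 85])

```text
t: 4.2
ee_pos: [505.7, -213.6, 29.2]
tcp_rot: [179.6, -0.1, 81.7]
ft_force: [-0.2, 1.0, 0.2]
finger_gap: 85.0
```

```bash
python3 plan.py 505.2 -214 1 81.5 5
```

```text
[[-0.0002, -0.0002, 0.0094], [-0.0002, -0.0002, 0.0094], [-0.0001, -0.0002, 0.0094], [-0.0002, -0.0001, 0.0094], [-0.0001, -0.0002, 0.0094]] [[0.002, -0.0, 0.001], [0.002, -0.0, 0.001], [0.002, -0.0, 0.001], [0.001, -0.001, 0.001], [0.002, -0.0, 0.0]]
4.2 [ 505.7 -213.6   29.2] [ 1.796e+02 -6.000e-02  8.169e+01] [-0.2  1.   0.2] 84.9879545191464
```

servo_tool(linear=[[0, 0, 0.011], [0, 0, 0.011], [0, 0, 0.011], [0, 0, 0.011], [0, 0, 0.006]], rotation=[[0.002, 0, 0.001], [0.002, 0, 0.001], [0.002, 0, 0.001], [0.001, 0, 0], [0, 0, 0]], gripper=[85, 85, 85, 85, 85])

```text
t: 4.7
ee_pos: [506.8, -214.2, -2.1]
tcp_rot: [179.8, -0.0, 81.5]
ft_force: [0.2, 0.5, 0.1]
finger_gap: 85.4
```

servo_tool(linear=[[0, 0, 0]], rotation=[[0, 0, 0]], gripper=[85])

```text
t: 4.8
ee_pos: [506.4, -213.9, -3.0]
tcp_rot: [179.9, -0.0, 81.5]
ft_force: [-0.1, -0.6, -0.1]
finger_gap: 84.9
```

servo_tool(linear=[[0, -0.002, -0.008], [0, 0, 0], [0, 0, 0]], rotation=[[0, 0, 0], [0, 0, 0], [0, 0, 0]], gripper=[85, 85, 75])

```text
t: 5.1
ee_pos: [505.3, -213.8, 2.5]
tcp_rot: [179.9, -0.0, 81.5]
ft_force: [0.6, 0.1, 0.1]
finger_gap: 75.6
```

servo_tool(linear=[[0, 0, 0], [0, 0, 0], [0, 0, 0], [0, 0, 0], [0, 0, 0]], rotation=[[0, 0, 0], [0, 0, 0], [0, 0, 0], [0, 0, 0], [0, 0, 0]], gripper=[70, 60, 40, 40, 40])

```text
t: 5.6
ee_pos: [505.7, -214.2, 3.7]
tcp_rot: [179.8, 0.0, 81.5]
ft_force: [-1.3, 0.8, 0.5]
finger_gap: 48.7
```

servo_tool(linear=[[0, 0, 0], [0, 0, 0], [0, 0, 0], [0, 0, 0], [0, 0, 0]], rotation=[[0, 0, 0], [0, 0, 0], [0, 0, 0], [0, 0, 0], [0, 0, 0]], gripper=[40, 40, 40, 40, 40])

```text
t: 6.1
ee_pos: [505.7, -214.2, 3.7]
tcp_rot: [179.8, -0.0, 81.5]
ft_force: [0.5, 0.3, 0.2]
finger_gap: 48.8
```

The grip is rather high, so I'll open slightly, go 3 mm lower and close again.

servo_tool(linear=[[0, 0, 0], [0, 0, 0], [0, 0, 0.006], [0, 0, 0], [0, 0, 0]], rotation=[[0, 0, 0], [0, 0, 0], [0, 0, 0], [0, 0, 0], [0, 0, 0]], gripper=[60, 60, 60, 60, 60])

```text
t: 6.6
ee_pos: [505.6, -214.1, -0.4]
tcp_rot: [179.8, -0.0, 81.5]
ft_force: [0.9, -0.4, -0.2]
finger_gap: 60.0
```

servo_tool(linear=[[0, 0, 0], [0, 0, 0], [0, 0, 0], [0, 0, 0], [0, 0, 0]], rotation=[[0, 0, 0], [0, 0, 0], [0, 0, 0], [0, 0, 0], [0, 0, 0]], gripper=[40, 40, 40, 40, 40])

```text
t: 7.1
ee_pos: [506.0, -214.2, -0.2]
tcp_rot: [179.8, 0.0, 81.5]
ft_force: [0.0, 0.2, -0.4]
finger_gap: 48.8
```

```bash
python3 plan.py 505 -214 70 81.5 5
```

```text
[[0.0, -0.0002, -0.0234], [0.0, -0.0003, -0.0234], [0.0001, -0.0003, -0.0234], [0.0, -0.0003, -0.0234], [0.0001, -0.0003, -0.0233]] [[0.001, 0.0, 0.0], [0.001, 0.0, 0.0], [0.001, 0.0, 0.0], [0.001, 0.0, 0.0], [0.001, 0.0, 0.001]]
7.1 [ 5.060e+02 -2.142e+02 -2.000e-01] [179.79   0.    81.54] [ 0.   0.2 -0.4] 48.812719576300324
```

servo_tool(linear=[[0, 0, -0.01], [0, 0, -0.02], [0, 0, -0.03], [0, 0, -0.04], [0, 0, -0.04]], rotation=[[0, 0, 0], [0, 0, 0], [0, 0, 0], [0, 0, 0], [0, 0, 0]], gripper=[40, 40, 40, 40, 40])

```text
t: 7.6
ee_pos: [497.5, -209.8, 78.0]
tcp_rot: [-179.0, -0.4, 81.5]
ft_force: [0.2, 0.1, -6.2]
finger_gap: 48.9
```

servo_tool(linear=[[0, 0, -0.03], [0, 0, -0.015], [0, 0, 0], [0, 0, 0], [0, 0, 0]], rotation=[[0, 0, 0], [0, 0, 0], [0, 0, 0], [0, 0, 0], [0, 0, 0]], gripper=[40, 40, 40, 40, 40])

```text
t: 8.1
ee_pos: [497.0, -209.5, 107.7]
tcp_rot: [-179.1, -0.4, 81.5]
ft_force: [-0.9, 0.1, -7.7]
finger_gap: 48.6
```

```bash
python3 - <<'E'
from h import *
import pickle
s,im=snap('wrist','w3'); pickle.dump(s,open('w3.pkl','wb'))
cv2.imwrite('pics/w3v.png',cv2.resize(im[200:,140:420,::-1],None,fx=2.5,fy=2.5,interpolation=2))
E
# target: block centre ~85 mm in -x of tip start
python3 plan.py 490 50 120 12.4 15
```

```text
[[0.0284, -0.005, -0.0011], [0.0279, -0.0072, -0.0011], [0.0272, -0.0095, -0.0011], [0.0264, -0.0116, -0.0012], [0.0254, -0.0137, -0.0012]] [[-0.002, 0.0, 0.102], [-0.002, 0.0, 0.102], [-0.002, 0.0, 0.102], [-0.002, 0.0, 0.103], [-0.002, 0.0, 0.102]]
[[0.0242, -0.0157, -0.0012], [0.0229, -0.0176, -0.0012], [0.0214, -0.0194, -0.0012], [0.0197, -0.021, -0.0013], [0.018, -0.0225, -0.0012]] [[-0.001, 0.0, 0.103], [-0.001, 0.0, 0.102], [-0.002, 0.0, 0.103], [-0.001, 0.001, 0.102], [-0.002, 0.0, 0.103]]
[[0.0161, -0.0239, -0.0013], [0.0142, -0.0251, -0.0013], [0.0121, -0.0262, -0.0013], [0.0099, -0.0271, -0.0014], [0.0077, -0.0277, -0.0014]] [[-0.001, 0.001, 0.102], [-0.002, 0.0, 0.103], [-0.001, 0.001, 0.102], [-0.002, 0.0, 0.103], [-0.001, 0.001, 0.102]]
8.15 [ 496.7 -209.3  107.3] [-179.01   -0.43   81.54] [-0.2  0.1 -6.8] 49.12487546081485
```

View pics/w3v.png

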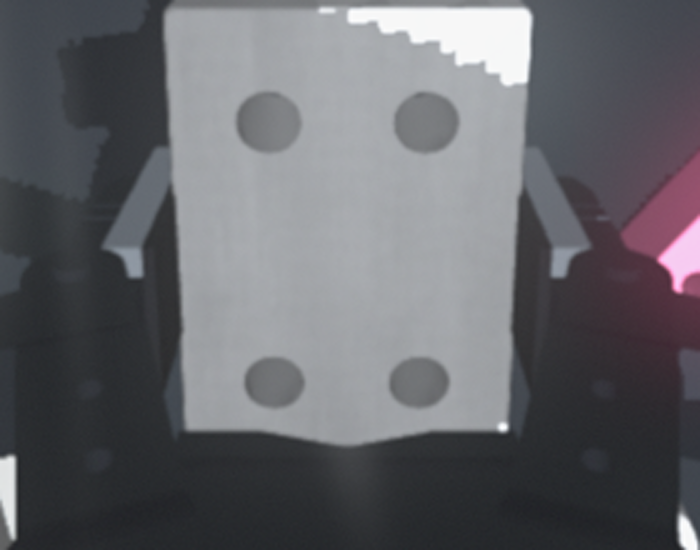

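The block is held squarely between the pads. Its front edge is at crop row 8, with the hole rows at 122 and 382.

```bash
python3 - <<'E'
from h import *
np.set_printoptions(precision=2,suppress=True)
ci=robot.camera_info('wrist'); T=np.linalg.inv(ci['hand_eye'])
for u,v in((168,8),(530,8),(268,122),(426,122),(274,382),(419,382)):
    print(ray(ci,(140+(u+.5)/2.5-.5,200+(v+.5)/2.5-.5),-25.2,T))
E
```

```text
[ 40.04 -23.69 -25.2 ]
[ 40.02  24.54 -25.2 ]
[ 23.86 -10.75 -25.2 ]
[ 23.86  11.06 -25.2 ]
[-17.72 -10.84 -25.2 ]
[-17.72  10.95 -25.2 ]
```

servo_tool(linear=[[0.028, -0.005, -0.002], [0.028, -0.007, -0.002], [0.027, -0.01, -0.002], [0.026, -0.012, -0.002], [0.025, -0.014, -0.002]], rotation=[[-0.002, 0, 0.102], [-0.002, 0, 0.102], [-0.002, 0, 0.102], [-0.002, 0, 0.102], [-0.002, 0, 0.102]], gripper=[40, 40, 40, 40, 40])

```text
t: 8.65
ee_pos: [490.6, -121.3, 108.0]
tcp_rot: [-178.8, 0.0, 57.5]
ft_force: [0.6, -0.2, -6.6]
finger_gap: 48.4
```

servo_tool(linear=[[0.024, -0.016, -0.002], [0.023, -0.018, -0.002], [0.021, -0.019, -0.002], [0.02, -0.021, -0.002], [0.018, -0.023, -0.002]], rotation=[[-0.002, 0, 0.102], [-0.002, 0, 0.102], [-0.002, 0, 0.102], [-0.002, 0, 0.102], [-0.002, 0, 0.102]], gripper=[40, 40, 40, 40, 40])

```text
t: 9.15
ee_pos: [486.1, -30.2, 109.0]
tcp_rot: [-178.9, 0.9, 33.5]
ft_force: [0.0, -0.1, -6.5]
finger_gap: 48.8
```

```bash
python3 plan.py 475 46.5 110 12.4 5
```

```text
[[0.011, -0.0234, -0.0], [0.0093, -0.0241, -0.0001], [0.0075, -0.0247, -0.0001], [0.0056, -0.0252, -0.0002], [0.0038, -0.0256, -0.0002]] [[-0.004, 0.005, 0.094], [-0.004, 0.005, 0.094], [-0.004, 0.005, 0.093], [-0.005, 0.004, 0.094], [-0.004, 0.005, 0.093]]
9.15 [486.1 -30.2 109. ] [-178.87    0.87   33.49] [ 0.  -0.1 -6.5] 48.840564859712586
```

```bash
python3 plan.py 506 53.5 95 12.4 5
```

```text
[[0.021, -0.0195, 0.0047], [0.0195, -0.021, 0.0048], [0.0179, -0.0224, 0.0048], [0.0162, -0.0237, 0.0047], [0.0143, -0.0249, 0.0047]] [[-0.004, 0.005, 0.094], [-0.004, 0.005, 0.094], [-0.004, 0.005, 0.093], [-0.005, 0.004, 0.094], [-0.004, 0.005, 0.093]]
9.15 [486.1 -30.2 109. ] [-178.87    0.87   33.49] [ 0.  -0.1 -6.5] 48.840564859712586
```

servo_tool(linear=[[0.021, -0.02, 0.003], [0.019, -0.021, 0.003], [0.018, -0.022, 0.003], [0.016, -0.024, 0.003], [0.014, -0.02, 0.003]], rotation=[[-0.005, 0.005, 0.094], [-0.005, 0.005, 0.094], [-0.005, 0.005, 0.094], [-0.005, 0.005, 0.094], [-0.005, 0.005, 0.094]], gripper=[40, 40, 40, 40, 40])

```text
t: 9.65
ee_pos: [503.2, 54.5, 94.4]
tcp_rot: [180.0, 0.4, 11.4]
ft_force: [0.2, 0.3, -7.4]
finger_gap: 49.0
```

servo_tool(linear=[[0, 0, 0], [0, 0, 0], [0, 0, 0]], rotation=[[-0.01, 0.01, 0], [-0.005, 0.005, 0], [0, 0, 0]], gripper=[40, 40, 40])

```text
t: 9.95
ee_pos: [501.2, 55.5, 91.4]
tcp_rot: [179.3, 0.0, 11.7]
ft_force: [-0.2, 0.9, -7.3]
finger_gap: 48.9
```

```bash
python3 - <<'E'
from h import *
import pickle
s,im=snap('wrist','w4'); pickle.dump(s,open('w4.pkl','wb'))
cv2.imwrite('pics/w4v.png',cv2.resize(im[:,:,::-1],(800,600),interpolation=2))
E
python3 plan.py 506 53.5 60 12.4 5
```

```text
[[0.0015, 0.0008, 0.0105], [0.0015, 0.0008, 0.0105], [0.0014, 0.0009, 0.0105], [0.0015, 0.0009, 0.0104], [0.0014, 0.0009, 0.0105]] [[0.003, 0.0, -0.003], [0.003, 0.0, -0.003], [0.003, 0.0, -0.004], [0.003, 0.001, -0.003], [0.003, 0.0, -0.004]]
10.0 [501.2  55.4  91.4] [1.793e+02 4.000e-02 1.166e+01] [-0.3  0.  -6.7] 48.88803456596535
```

View pics/w4v.png

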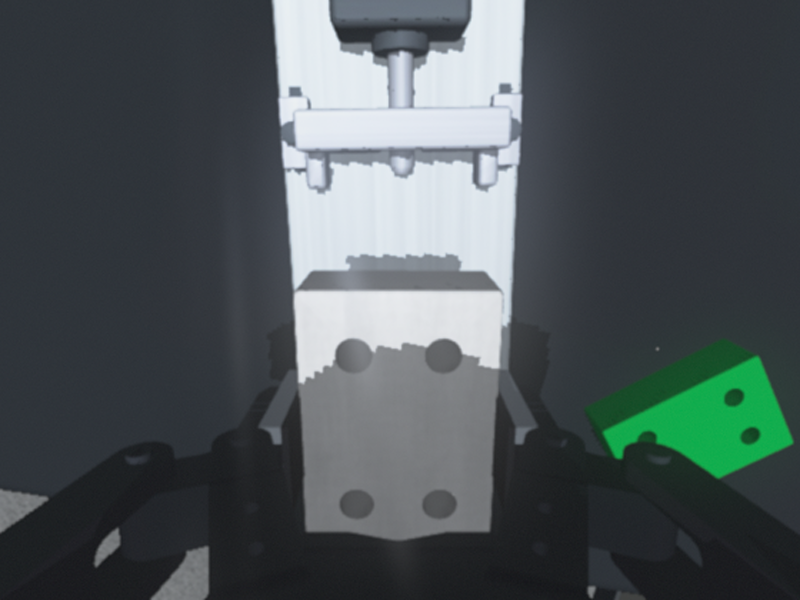

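The block is above the plate and roughly in line. The plunger tip is at (402,172), the bar's front edge runs from (295,149) to (511,149), and the plate edges run along (275,2)-(292,260) and (525,2)-(514,260).

```bash
python3 - <<'E'
from h import *
import pickle
np.set_printoptions(precision=2,suppress=True)
s=pickle.load(open('w4.pkl','rb')); ci=robot.camera_info('wrist'); T=wristT(s,ci)
R=Ro.from_euler('xyz',s['tcp_rot'],degrees=True).as_matrix()
w=lambda u,v,z: ray(ci,((u+.5)*.7-.5,(v+.5)*.7-.5),z,T)
b=np.array([552.2,63.5]); a=np.radians(12.4); loc=lambda P:(np.array([[np.cos(a),np.sin(a)],[-np.sin(a),np.cos(a)]])@(P[:2]-b))
ang=lambda A,B:np.degrees(np.arctan2(*(B-A)[1::-1]))
L0,L1=w(292,260,8),w(275,2,8); R0,R1=w(514,260,8),w(525,2,8)
print('plate yaw',ang(L0,L1),ang(R0,R1),loc(L0),loc(L1),loc(R0),loc(R1))
for n,q in dict(tip=(402,175,20.5),tipw=(402,160,20.5),barL=(295,149,46),barR=(511,149,46),hous=(333,20,36),housR=(469,20,36)).items(): print(n,loc(w(*q)))
B1,B2=w(295,149,46),w(511,149,46);print('bar yaw',ang(B2,B1)-90)
for h in((353,356),(444,356),(357,504),(440,504)):
    z=s['ee_pos'][2]+25.2; print('hole',loc(w(*h,z)))
e=[loc(w(296,290,s['ee_pos'][2]+25.2)),loc(w(502,290,s['ee_pos'][2]+25.2))];print('front edge',e)
print('tcp',loc(s['ee_pos']))
# compare tri of tip, bar ends with w1
s1=pickle.load(open('w1.pkl','rb'));T1=wristT(s1,ci); k=lambda u,v:np.array([(u+.5)*.7-.5,(v+.5)*.7-.5])
for n,p,q in(('tip',(458,212),(402,173)),('barL',(450,150),(295,149)),('barR',(492,267),(511,149))):
    P=tri([(ci,T1,k(*p)),(ci,T,k(*q))]);print(n,P,loc(P))
E
```

```text
plate yaw 12.23628988576421 12.668584785474367 [-23.97  49.81] [77.9  49.52] [-25.5  -48.76] [ 76.93 -48.28]
tip [12.06  0.95]
tipw [17.85  0.88]
barL [21.79 38.59]
barR [ 20.81 -36.75]
hous [64.45 24.48]
housR [ 63.97 -22.49]
bar yaw 11.658877715456427
hole [-28.39  15.19]
hole [-28.79  -6.8 ]
hole [-69.83  15.65]
hole [-70.32  -6.19]
front edge [array([-11.8 ,  27.84]), array([-12.59, -20.2 ])]
tcp [-51.5    3.13]
tip [564.84  67.39  13.98] [13.18  1.08]
barL [565.26 108.39  32.56] [22.4  41.04]
barR [583.78  23.02   2.21] [ 22.15 -46.31]
```

```bash
python3 plan.py 507.2 53.7 25 12.4 8
```

```text
[[0.0012, 0.0004, 0.0138], [0.0012, 0.0005, 0.0138], [0.0012, 0.0005, 0.0138], [0.0012, 0.0005, 0.0139], [0.0011, 0.0005, 0.0138]] [[0.002, 0.0, -0.002], [0.002, 0.0, -0.002], [0.002, 0.0, -0.002], [0.002, 0.0, -0.002], [0.002, 0.0, -0.002]]
[[0.0012, 0.0005, 0.0139], [0.0011, 0.0006, 0.0138], [0.0012, 0.0006, 0.0139]] [[0.002, 0.0, -0.002], [0.002, 0.001, -0.002], [0.001, 0.0, -0.003]]
10.0 [501.2  55.4  91.4] [1.793e+02 4.000e-02 1.166e+01] [-0.3  0.  -6.7] 48.88803456596535
```

servo_tool(linear=[[0.001, 0.0005, 0.013], [0.001, 0.0005, 0.013], [0.001, 0.0005, 0.013], [0.001, 0.0005, 0.013], [0.001, 0.0005, 0.013]], rotation=[[0.002, 0, -0.003], [0.002, 0, -0.003], [0.002, 0, -0.003], [0.002, 0, -0.003], [0.002, 0, -0.003]], gripper=[40, 40, 40, 40, 40])

```text
t: 10.5
ee_pos: [505.4, 52.3, 50.3]
tcp_rot: [179.7, -0.1, 12.3]
ft_force: [0.1, 0.0, -6.7]
finger_gap: 49.0
```

servo_tool(linear=[[0.001, 0.0005, 0.01], [0, 0, 0.006], [0, 0, 0]], rotation=[[0.002, 0, -0.003], [0, 0, 0], [0, 0, 0]], gripper=[40, 40, 40])

```text
t: 10.8
ee_pos: [504.8, 51.9, 37.5]
tcp_rot: [179.9, 0.2, 12.4]
ft_force: [-0.1, 0.1, -6.9]
finger_gap: 49.0
```

```bash
python3 plan.py 507.2 53.7 14 12.4 4
```

```text
[[0.0012, -0.0005, 0.0098], [0.0012, -0.0005, 0.0098], [0.0012, -0.0006, 0.0098], [0.0011, -0.0005, 0.0097]] [[0.001, 0.001, 0.0], [0.0, 0.001, 0.0], [0.001, 0.001, 0.0], [0.0, 0.001, 0.001]]
10.8 [504.8  51.9  37.5] [1.799e+02 1.600e-01 1.243e+01] [-0.1  0.1 -6.9] 48.99553949850403
```

servo_tool(linear=[[0.001, -0.0005, 0.01], [0.001, -0.0005, 0.01], [0.001, -0.0005, 0.008], [0.001, -0.0005, 0.006], [0, 0, 0]], rotation=[[0.001, 0.001, 0], [0, 0.001, 0], [0, 0.001, 0], [0, 0, 0], [0, 0, 0]], gripper=[40, 40, 40, 40, 40])

```text
t: 11.3
ee_pos: [507.8, 53.9, 16.1]
tcp_rot: [179.9, -0.1, 12.5]
ft_force: [-0.7, -0.6, -7.0]
finger_gap: 48.6
```

```bash
python3 plan.py 507.2 53.7 10 12.4 4
```

```text
[[-0.0003, 0.0, 0.0026], [-0.0003, 0.0, 0.0025], [-0.0002, 0.0, 0.0026], [-0.0003, 0.0001, 0.0025]] [[0.0, -0.0, 0.0], [0.001, -0.001, 0.0], [0.0, -0.0, 0.001], [0.001, -0.001, 0.0]]
11.3 [507.8  53.9  16.1] [ 1.7993e+02 -9.0000e-02  1.2450e+01] [-0.7 -0.6 -7. ] 48.61399475923577
```

servo_tool(linear=[[0, 0, 0.003], [0, 0, 0.003], [0, 0, 0.002], [0, 0, 0]], rotation=[[0, 0, 0], [0, 0, 0], [0, 0, 0], [0, 0, 0]], gripper=[40, 40, 40, 40])

```text
t: 11.7
ee_pos: [508.3, 53.9, 11.4]
tcp_rot: [179.9, -0.1, 12.5]
ft_force: [0.0, -0.5, -7.0]
finger_gap: 49.1
```

servo_tool(linear=[[0, 0, 0.002], [0, 0, 0]], rotation=[[0, 0, 0], [0, 0, 0]], gripper=[40, 40])

```text
t: 11.9
ee_pos: [508.5, 53.9, 10.3]
tcp_rot: [179.9, -0.2, 12.5]
ft_force: [-0.4, 0.3, -6.6]
finger_gap: 49.3
```

servo_tool(linear=[[0, 0, 0.002], [0, 0, 0]], rotation=[[0, 0.001, 0], [0, 0, 0]], gripper=[40, 40])

```text
t: 12.1
ee_pos: [508.6, 53.9, 9.1]
tcp_rot: [179.9, -0.2, 12.5]
ft_force: [-0.1, -1.0, -6.2]
finger_gap: 48.9
```

servo_tool(linear=[[0, 0, 0.002], [0, 0, 0]], rotation=[[0, 0.001, 0], [0, 0, 0]], gripper=[40, 40])

```text
t: 12.3
ee_pos: [508.9, 53.9, 8.1]
tcp_rot: [179.9, -0.3, 12.5]
ft_force: [-0.0, -0.5, -6.6]
finger_gap: 48.9
```

servo_tool(linear=[[0, 0, 0.001], [0, 0, 0]], rotation=[[0.002, -0.008, -0.002], [0, 0, 0]], gripper=[40, 40])

```text
t: 12.5
ee_pos: [509.1, 53.9, 8.0]
tcp_rot: [180.0, 0.1, 12.5]
ft_force: [0.1, -0.2, -7.3]
finger_gap: 49.0
```

servo_tool(linear=[[0, 0, 0.002], [0, 0, 0]], rotation=[[0, 0, 0], [0, 0, 0]], gripper=[40, 40])

```text
t: 12.7
ee_pos: [509.5, 53.9, 8.1]
tcp_rot: [180.0, 0.1, 12.6]
ft_force: [0.6, 0.2, -6.5]
finger_gap: 48.6
```

servo_tool(linear=[[0, 0, 0.003], [0, 0, 0]], rotation=[[0, 0, 0], [0, 0, 0]], gripper=[40, 40])

```text
t: 12.9
ee_pos: [510.1, 53.9, 8.1]
tcp_rot: [180.0, 0.1, 12.6]
ft_force: [-0.3, 0.9, -7.2]
finger_gap: 49.1
```

servo_tool(linear=[[0, 0, 0.003], [0, 0, 0]], rotation=[[0, 0, 0], [0, 0, 0]], gripper=[40, 40])

```text
t: 13.1
ee_pos: [510.7, 54.0, 8.0]
tcp_rot: [180.0, 0.1, 12.6]
ft_force: [-0.6, -0.6, -6.0]
finger_gap: 48.8
```

servo_tool(linear=[[0, 0, 0.004]], rotation=[[0, 0, 0]], gripper=[40])

```text
t: 13.2
ee_pos: [510.9, 54.0, 7.7]
tcp_rot: [180.0, 0.2, 12.6]
ft_force: [-17.0, 0.5, 30.7]
finger_gap: 48.8
```

```bash
python3 plan.py 520 56.5 8 12.4 5
```

```text
[[0.0032, -0.0002, -0.0001], [0.0031, -0.0001, -0.0001], [0.0032, -0.0002, -0.0001], [0.0031, -0.0002, -0.0001], [0.0032, -0.0001, -0.0001]] [[0.0, 0.001, 0.001], [0.0, 0.001, 0.001], [0.0, 0.001, 0.001], [0.0, 0.001, 0.001], [0.001, 0.001, 0.0]]
13.2 [510.9  54.    7.7] [179.97   0.21  12.59] [-17.    0.5  30.7] 48.80982367762515
```

servo_tool(linear=[[0.003, -0.0004, 0], [0.003, -0.0004, 0], [0.003, 0, 0]], rotation=[[0, 0.001, 0.001], [0, 0.001, 0.001], [0, 0, 0.001]], gripper=[40, 40, 40])

```text
t: 13.5
ee_pos: [515.2, 55.3, 7.8]
tcp_rot: [180.0, 0.3, 12.5]
ft_force: [-9.2, -1.5, 8.0]
finger_gap: 48.8
```

servo_tool(linear=[[0.003, 0, 0], [0.003, 0, 0]], rotation=[[0, 0, 0], [0, 0, 0]], gripper=[40, 40])

```text
t: 13.7
ee_pos: [517.5, 55.8, 8.0]
tcp_rot: [180.0, 0.6, 12.5]
ft_force: [-6.1, -1.2, 3.4]
finger_gap: 48.9
```

servo_tool(linear=[[0.003, 0, -0.0005], [0.003, 0, 0]], rotation=[[0, 0.008, 0], [0, 0.006, 0]], gripper=[40, 40])

```text
t: 13.9
ee_pos: [520.1, 56.3, 7.8]
tcp_rot: [180.0, 0.1, 12.5]
ft_force: [-7.6, -2.1, 7.3]
finger_gap: 49.0
```

servo_tool(linear=[[0.003, 0, 0], [0.003, 0, 0]], rotation=[[0, 0.004, 0], [0, 0.003, 0]], gripper=[40, 40])

```text
t: 14.1
ee_pos: [521.8, 56.7, 7.8]
tcp_rot: [180.0, 0.1, 12.4]
ft_force: [-7.1, -1.3, 5.1]
finger_gap: 48.8
```

```bash
python3 - <<'E'
from h import *
s,im=snap('wrist','w5')
s=robot.state(); a=np.radians(12.4); d=s['ee_pos'][:2]-[552.2,63.5]
print(s['ee_pos'].round(2),s['tcp_rot'].round(2),s['ft_force'].round(1),np.array([[np.cos(a),np.sin(a)],[-np.sin(a),np.cos(a)]])@d)
cv2.imwrite('pics/w5v.png',cv2.resize(im[80:320,120:440,::-1],None,fx=2.5,fy=2.5,interpolation=2))
E
```

```text
[522.07  56.74   7.86] [1.7999e+02 1.0000e-01 1.2450e+01] [-5.6 -0.5  3.1] [-30.8754945   -0.13514921]
```

View pics/w5v.png

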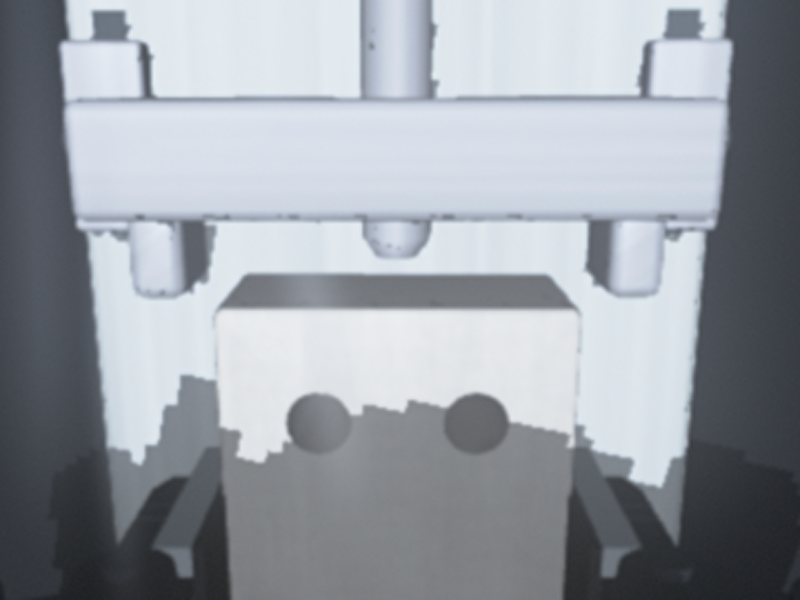

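The block is centred: its front runs from 218 to 580, the tip is at 397, and the inner cheek faces are at about 183 and 607. It is square to the stop bar. I'll continue endwise.

servo_tool(linear=[[0.003, 0, 0], [0.003, 0, 0]], rotation=[[0, 0.003, 0], [0, 0.003, 0]], gripper=[40, 40])

```text
t: 14.35
ee_pos: [523.8, 57.1, 7.8]
tcp_rot: [180.0, 0.1, 12.4]
ft_force: [-7.6, -1.5, 4.3]
finger_gap: 49.0
```

servo_tool(linear=[[0.003, 0, 0], [0.003, 0, 0]], rotation=[[0, 0.003, 0], [0, 0.003, 0]], gripper=[40, 40])

```text
t: 14.55
ee_pos: [525.7, 57.5, 7.9]
tcp_rot: [-180.0, 0.2, 12.4]
ft_force: [-6.0, -1.6, 3.1]
finger_gap: 49.2
```

servo_tool(linear=[[0.003, 0, 0], [0.003, 0, 0]], rotation=[[0, 0.003, 0], [0, 0.003, 0]], gripper=[40, 40])

```text
t: 14.75
ee_pos: [526.7, 57.7, 7.9]
tcp_rot: [-180.0, 0.4, 12.4]
ft_force: [-13.8, -2.2, 9.9]
finger_gap: 48.8
```

servo_tool(linear=[[0.003, 0, -0.0007], [0.003, 0, 0]], rotation=[[0, 0.007, 0], [0, 0.005, 0]], gripper=[40, 40])

```text
t: 14.95
ee_pos: [526.7, 57.7, 7.9]
tcp_rot: [-180.0, 0.4, 12.5]
ft_force: [-11.6, -2.2, 9.4]
finger_gap: 48.7
```

servo_tool(linear=[[0.003, 0, -0.0003], [0.003, 0, 0]], rotation=[[0, 0.005, 0], [0, 0.005, 0]], gripper=[40, 40])

```text
t: 15.15
ee_pos: [526.7, 57.7, 7.9]
tcp_rot: [-179.9, 0.5, 12.5]
ft_force: [-11.6, -2.7, 8.1]
finger_gap: 49.0
```

servo_tool(linear=[[0.006, 0, -0.001]], rotation=[[0, 0.006, 0]], gripper=[40])

```text
t: 15.25
ee_pos: [528.2, 58.1, 8.1]
tcp_rot: [-179.9, 0.5, 12.5]
ft_force: [-7.7, -2.9, -0.2]
finger_gap: 49.3
```

servo_tool(linear=[[0.006, 0, -0.001]], rotation=[[0, 0.006, 0]], gripper=[40])

```text
t: 15.35
ee_pos: [529.5, 58.3, 8.0]
tcp_rot: [-179.9, 0.6, 12.5]
ft_force: [-11.8, -2.6, 5.6]
finger_gap: 48.7
```

servo_tool(linear=[[0.005, 0, -0.001]], rotation=[[0, 0.015, 0]], gripper=[40])

```text
t: 15.45
ee_pos: [530.2, 58.5, 7.9]
tcp_rot: [-179.9, 0.3, 12.5]
ft_force: [-12.2, -3.6, 7.3]
finger_gap: 48.7
```

servo_tool(linear=[[0.005, 0, -0.0005]], rotation=[[0, 0.012, 0]], gripper=[40])

```text
t: 15.55
ee_pos: [530.2, 58.5, 7.9]
tcp_rot: [-179.9, 0.2, 12.5]
ft_force: [-16.1, -3.9, 12.9]
finger_gap: 48.9
```

servo_tool(linear=[[0.005, 0, -0.0005]], rotation=[[0, 0.01, 0]], gripper=[40])

```text
t: 15.65
ee_pos: [530.2, 58.5, 7.9]
tcp_rot: [-179.9, 0.3, 12.5]
ft_force: [-15.2, -3.1, 10.6]
finger_gap: 48.9
```

servo_tool(linear=[[0.006, 0, -0.0015]], rotation=[[0, 0.008, 0]], gripper=[40])

```text
t: 15.75
ee_pos: [530.6, 58.6, 8.0]
tcp_rot: [-179.9, 0.4, 12.5]
ft_force: [-10.6, -3.5, 2.8]
finger_gap: 48.6
```

servo_tool(linear=[[0.006, 0, -0.0015]], rotation=[[0, 0.008, 0]], gripper=[40])

```text
t: 15.85
ee_pos: [530.9, 58.7, 8.0]
tcp_rot: [-179.8, 0.5, 12.5]
ft_force: [-13.5, -3.9, 7.4]
finger_gap: 49.0
```

servo_tool(linear=[[0.006, 0, -0.0015]], rotation=[[0, 0.008, 0]], gripper=[40])

```text
t: 15.95
ee_pos: [531.0, 58.7, 8.0]
tcp_rot: [-179.8, 0.7, 12.5]
ft_force: [-13.8, -4.0, 8.0]
finger_gap: 49.0
```

servo_tool(linear=[[0.007, 0, -0.002]], rotation=[[-0.003, 0.018, 0]], gripper=[40])

```text
t: 16.05
ee_pos: [532.3, 59.0, 7.9]
tcp_rot: [-179.9, 0.2, 12.5]
ft_force: [-8.5, -2.7, 0.8]
finger_gap: 48.7
```

servo_tool(linear=[[0.007, 0, -0.002]], rotation=[[-0.003, 0.018, 0]], gripper=[40])

```text
t: 16.15
ee_pos: [532.8, 59.1, 7.8]
tcp_rot: [179.9, -0.0, 12.5]
ft_force: [-13.9, -4.4, 6.4]
finger_gap: 48.8
```

servo_tool(linear=[[0.007, 0, -0.002]], rotation=[[-0.003, 0.018, 0]], gripper=[40])

```text
t: 16.25
ee_pos: [533.1, 59.1, 7.8]
tcp_rot: [179.8, -0.2, 12.6]
ft_force: [-12.6, -4.7, 7.8]
finger_gap: 48.7
```

servo_tool(linear=[[0.007, 0, -0.002]], rotation=[[0, 0.004, -0.002]], gripper=[40])

```text
t: 16.35
ee_pos: [533.4, 59.1, 7.8]
tcp_rot: [179.8, 0.1, 12.7]
ft_force: [-11.6, -5.0, 5.0]
finger_gap: 49.0
```

servo_tool(linear=[[0.007, 0, -0.002]], rotation=[[0, 0.006, -0.002]], gripper=[40])

```text
t: 16.45
ee_pos: [534.0, 59.1, 7.8]
tcp_rot: [179.8, 0.4, 12.8]
ft_force: [-12.4, -3.9, 6.7]
finger_gap: 49.0
```

servo_tool(linear=[[0.007, 0, -0.002]], rotation=[[0, 0.006, 0]], gripper=[40])

```text
t: 16.55
ee_pos: [534.6, 59.3, 8.0]
tcp_rot: [179.9, 0.6, 12.8]
ft_force: [-13.7, -3.3, 7.2]
finger_gap: 49.3
```

servo_tool(linear=[[0.007, 0, -0.002]], rotation=[[0, 0.018, 0.006]], gripper=[40])

```text
t: 16.65
ee_pos: [534.9, 59.4, 7.9]
tcp_rot: [179.9, 0.4, 12.6]
ft_force: [-16.1, -3.8, 7.8]
finger_gap: 48.9
```

servo_tool(linear=[[0.007, 0, -0.002]], rotation=[[0, 0.014, 0.006]], gripper=[40])

```text
t: 16.75
ee_pos: [534.9, 59.5, 7.8]
tcp_rot: [179.9, 0.4, 12.4]
ft_force: [-16.7, -4.7, 9.6]
finger_gap: 48.9
```

servo_tool(linear=[[0.007, 0, -0.002]], rotation=[[0, 0.01, 0.004]], gripper=[40])

```text
t: 16.85
ee_pos: [534.8, 59.5, 7.8]
tcp_rot: [179.9, 0.6, 12.4]
ft_force: [-15.3, -3.7, 8.8]
finger_gap: 48.8
```

servo_tool(linear=[[0.01, 0, -0.003]], rotation=[[0, 0.02, 0]], gripper=[40])

```text
t: 16.95
ee_pos: [534.9, 59.5, 7.8]
tcp_rot: [179.9, 0.6, 12.5]
ft_force: [-23.2, -7.8, 11.3]
finger_gap: 49.0
```

servo_tool(linear=[[0.01, 0, -0.003]], rotation=[[0, 0.016, 0]], gripper=[40])

```text
t: 17.05
ee_pos: [534.9, 59.4, 7.9]
tcp_rot: [179.9, 0.7, 12.6]
ft_force: [-21.1, -7.2, 11.1]
finger_gap: 48.9
```

```bash
python3 - <<'E'
from h import *
s,im=snap('wrist','w6')
s=robot.state(); a=np.radians(12.4); d=s['ee_pos'][:2]-[552.2,63.5]
print(s['ee_pos'].round(2),s['tcp_rot'].round(2),s['ft_force'].round(1),s['moment'].round(2),np.array([[np.cos(a),np.sin(a)],[-np.sin(a),np.cos(a)]])@d)
cv2.imwrite('pics/w6v.png',cv2.resize(im[100:300,150:410,::-1],None,fx=3,fy=3,interpolation=2))
E
```

```text
[534.84  59.46   7.88] [179.89   0.75  12.6 ] [-20.9  -7.5  11.2] [-1.05  2.7   0.  ] [-17.82283249  -0.22184205]
```

View pics/w6v.png

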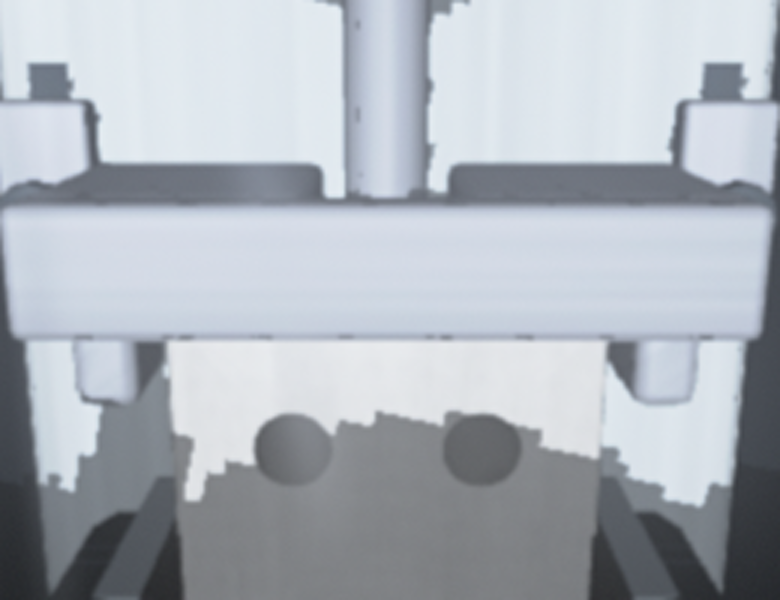

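The block's end has gone under the bar, centred, and the bar edge is parallel to the hole row at 450. I'll check the gap numerically.

```bash
python3 - <<'E'
from h import *
s=robot.state(); ci=robot.camera_info('wrist'); T=wristT(s,ci); a=np.radians(12.4)
loc=lambda P:(np.array([[np.cos(a),np.sin(a)],[-np.sin(a),np.cos(a)]])@(P[:2]-[552.2,63.5])).round(2)
w=lambda u,v,z: loc(ray(ci,(150+(u+.5)/3-.5,100+(v+.5)/3-.5),z,T))
print('holes',w(293,450,33),w(482,450,33),'bar',w(10,338,46),w(760,338,46),'bar low',w(10,338,39),w(760,338,39), 'tilt cheek ends',w(118,402,26),w(655,402,26))
print(np.array(robot.state()['ft_force']).round(1))
E
```

```text
holes [ 5.25 11.79] [ 5.3  -9.93] bar [22.24 38.36] [ 22.4  -35.85] bar low [20.26 40.87] [ 20.43 -38.4 ] tilt cheek ends [ 8.61 33.32] [  8.74 -31.28]
[-20.9  -7.5  11.2]
```

servo_tool(linear=[[0.01, 0, -0.003]], rotation=[[0, 0.035, 0.004]], gripper=[40])

```text
t: 17.2
ee_pos: [535.0, 59.5, 7.8]
tcp_rot: [179.9, 0.0, 12.5]
ft_force: [-18.7, -5.0, 11.1]
finger_gap: 48.8
```

servo_tool(linear=[[0.01, 0, -0.003]], rotation=[[0, 0.035, 0.004]], gripper=[40])

```text
t: 17.3
ee_pos: [535.2, 59.5, 7.8]
tcp_rot: [179.9, -0.7, 12.5]
ft_force: [-16.8, -5.6, 10.0]
finger_gap: 48.8
```

servo_tool(linear=[[0.012, 0, -0.004]], rotation=[[0, 0.004, 0]], gripper=[40])

```text
t: 17.4
ee_pos: [535.0, 59.5, 7.8]
tcp_rot: [179.9, 0.1, 12.6]
ft_force: [-21.9, -8.7, 8.6]
finger_gap: 48.8
```

servo_tool(linear=[[0.014, 0, -0.005]], rotation=[[0, 0.012, 0]], gripper=[40])

```text
t: 17.5
ee_pos: [534.9, 59.4, 7.9]
tcp_rot: [179.9, 0.8, 12.7]
ft_force: [-27.8, -10.1, 11.5]
finger_gap: 49.3
```

servo_tool(linear=[[0.014, 0, -0.005]], rotation=[[0, 0.022, 0.002]], gripper=[40])

```text
t: 17.6
ee_pos: [534.8, 59.4, 7.9]
tcp_rot: [180.0, 1.1, 12.7]
ft_force: [-26.7, -8.9, 13.3]
finger_gap: 48.5
```

servo_tool(linear=[[0.013, 0, -0.004]], rotation=[[0, 0.05, 0.01]], gripper=[40])

```text
t: 17.7
ee_pos: [535.0, 59.5, 7.8]
tcp_rot: [180.0, -0.0, 12.4]
ft_force: [-23.1, -7.2, 15.5]
finger_gap: 48.8
```

```bash
python3 - <<'E'
from h import *
for i in range(3):
    im=robot.snapshot('wrist'); s=robot.state(); print(s['t'],s['ee_pos'].round(2),s['tcp_rot'].round(2),s['ft_force'].round(1),s['finger_gap'])
cv2.imwrite('pics/w7.png',cv2.resize(im[100:300,150:410,::-1],None,fx=3,fy=3,interpolation=2))
E
```

```text
17.75 [535.06  59.48   7.8 ] [ 1.7994e+02 -1.2000e-01  1.2440e+01] [-21.1  -5.9  10.4] 48.62876539102165
17.8 [535.03  59.47   7.79] [ 1.7993e+02 -8.0000e-02  1.2450e+01] [-22.5  -6.   11. ] 48.64058988888018
17.85 [535.02  59.49   7.78] [ 1.7993e+02 -6.0000e-02  1.2460e+01] [-21.9  -7.4  11.6] 48.895266192366925
```

View pics/w7.png

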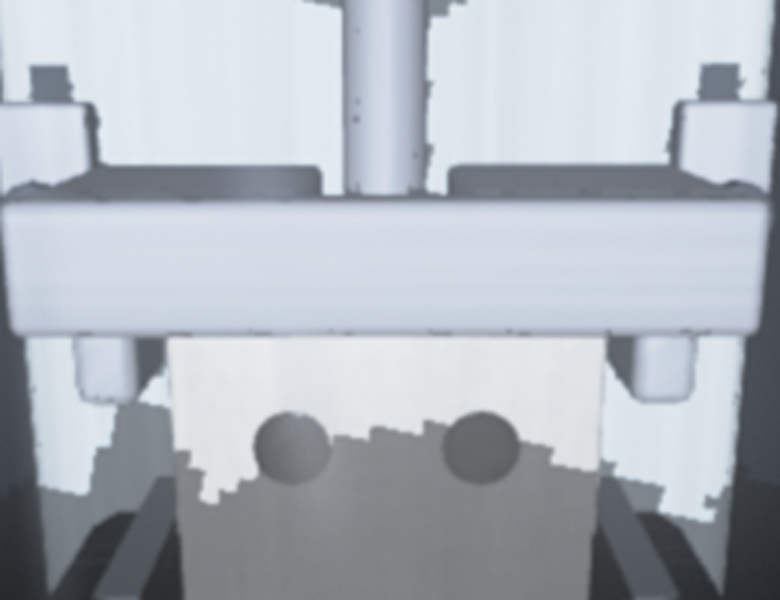

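The block is square and centred under the bar. The tool is level (pitch -0.06°, yaw 12.46° against 12.4° for the fixture) and the push is steady at about 23 N.

```bash
python3 -c "
from h import *
print(robot.finish_job()); s=robot.state(); print(s['t'],s['ee_pos'],s['ft_force'])"
```

```text
the job is handed in; nothing more can be done
None
the job is handed in; nothing more can be done
```

I picked up the grey drilled block and set it flat on the base plate, in line with the plunger and short of its tip. I then slid it between the cheeks until it met the stop, and handed the job in at about 17.9 s with the block still gripped and pressed there.

**Last checks that agreed:**
- **Hard resistance:** The position stayed at 534.9 ± 0.2 mm in x while my push rose from about 16 N to about 30 N.
- **Final push:** It held steady at about 23 N. I estimate about 10 N of that reaches the stop, after roughly 7 N for the spring and 5 N for friction. I had no direct reading of the stop force.
- **Squareness:** The two front holes stood level to within about 0.05 mm along the fixture. The final yaw was 12.46° against a measured 12.4°, with pitch and roll within 0.1°.
- **Centring:** The block sat about 1 mm from the fixture axis or better, clear of both cheeks.

**Checks that were less certain or disagreed:**
- **Position against the stop:** Camera measurements put the block's end 0 to 1 mm short of the stop face. That is within the calibration error, so contact rests on the force evidence.
- **Plate height:** The camera fit gave about 3.4 mm instead of 8 mm. I used touch instead: contact came with the TCP at about 8 mm, which agrees with the 8 mm plate.
- **Top camera:** Its reading of the block was about 2.5 mm off the wrist camera's in y, so I used the wrist camera.
- **Friction:** The block stuck briefly at two points during the slide. I eased the downward load and pushed a little harder.

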